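# Screw the twin-lamp head snug and square over its dishes

## Robot

A 7-joint arm with a two-finger parallel gripper is mounted at the origin on the work surface. World frame = base frame: x ahead of the robot, y to its left, z up, the work surface at z = 0. Lengths are in m, angles in rad, forces in N, time in s.
With the tool pointing down it reaches from about 0.425 to 0.925 m from the base axis. Payload 6.8 kg.
Tool frame: the origin (TCP) lies midway between the tips of the shut fingers; the grasp point (between the pads) lies 19 mm behind it; z points along the fingers, x is the direction in which the jaws open and shut, and the axes are right-handed (so a half turn about z gives the same grasp; the last joint's range is limited). The gripper opens to 85 mm and grips with 20 to 120 N. Pads are 22 mm wide; open, the fingers measure 114 mm over their backs; the gripper's body (76 mm by 85 mm) begins 54 mm behind the grasp point. The pads swing forward as they close: fully open they stand 13 mm farther back than shut.
Start: joints at [1.212, 0.477, 0.022, 1.555, -0.011, 1.109, -0.083], TCP at [0.168, -0.654, 0.231] pointing down, gripper open.
Joint ranges: [-2.96, 2.96], [-0.34, 2.1], [-1.41, 1.46], [0.24, 2.44], [-1.37, 4.51], [0.17, 1.92], [-2.96, 2.96]. Speed limits (rad/s): [2.39, 2.39, 3.14, 3.14, 3.14, 3.14, 3.14].

## Interface

Orientations are given as a unit quaternion [w, x, y, z].
In Python, from station import bot, imaging, nets gives the robot as it stands. The module is installed in compiled form; this text tells all that it offers.
- The arm moves only by the tool apply_moves, never from a script. Its argument "moves" is text: rows parted by semicolons, each of 7 numbers parted by spaces: the gripper command: -1 is fully open, 1 is shut, values between are in proportion, then the shift along the tool's x, y, z normalised to -1 to 1, where 1 is 120 mm, then the turn, a rotation vector about the tool's x, y, z normalised to -1 to 1, where 1 is 4 degrees. In form: hand dx dy dz rx ry rz; .... A call has 1 to 12 rows; each row shifts and turns the commanded pose from where the row before left it, along the tool's axes as they then stand; what a row does not reach is not made up. A row lasts 1/12 s, in which the tool goes at most 41.7 mm and 7.16 degrees, less where a joint would pass 70% of its speed; a pose out of reach is approached as far as the arm can. A call with a number of a shift or a turn outside -1 to 1 is refused whole. A call with a gripper value outside its range is refused whole. The fingers move at their own pace and stop on an object; "force" is the grip in N (left out, the last holds). Time passes only in rows, so rows that do not move let the fingers close. It gives the time, the measured TCP pose, the force and the opening at its end, in the units of the state.
- bot.get_obs(): the state, without advancing time (a new reading comes with each control period).
- imaging.read_camera(name): name is "side" or "top"; returns a dict with "image" (420x560x3 uint8, red, green, blue), "fx", "fy", "cx", "cy" (pixels), "view" (4x4, takes a point from world to camera coordinates). Camera axes: x right, y down, z forward; pixel columns grow to the right and rows downward; lengths in m; the calibration is good to about 2 mm. A picture is of the moment at which its call begins. There is no depth.
- bot.hand_in(): hands the job in, once; it reports no verdict.
Trained networks look in a picture, given as the dict that the camera call returned (one of the last four; its "shot" number tells which), for a name from the list of things; names that differ only in an ending like _2 or _b are one class to them, and where a whole thing is asked for, a point or a joint stands for the part that bears it (a point fixed in the world has none). Each returns a list of dicts, best first, with "score" (0 to 1); they miss things now and then, are a little off and sometimes report something else, mostly with a low value. They report only what shows in the picture. A call takes as long as a camera call.
- nets.spot_in(picture, name): "rect" ([left, top, right, bottom] in pixels, round what is visible of it).
- nets.outline_of(picture, name): "region" (420x560 bool, what is visible of it) and "rect" ([left, top, right, bottom] in pixels, round what is visible of it).
- nets.spot_point(picture, name): "location" ([column, row] in pixels: a listed point, or the origin of a listed thing).
The state is a dict: "t": time; "q": joint angles; "joint_vel": joint speeds; "joint_torque": joint torques, N m; "eef_pos": TCP position; "tool_rot": TCP orientation; "contact_force": force on the tool from outside, world axes, zero at the start; "torque": the same for the moment, N m; "gripper_width": opening from 0.0 (shut) to 1.0 (fully open).
Only numpy, scipy, OpenCV 4.12 (cv2) and the standard library are available. Lean on these libraries where they do the work, as an engineer would, in place of code of your own. Each camera call takes 0.05 s, during which the arm holds its last target.

## Task

Screw the twin-lamp head clockwise down its post until you feel it take up on its rubber washer, then carry on, by 15 degrees or more, to the first point where its two lamps stand in line over the two dishes and stay there when let go; half a turn more would crush the washer. Only then push the red switch lever fully over to on, let go, and leave the brass tin, jar, loose glass dish and needle around it where they are.

Things in the scene. Friction and masses are not known exactly. Their poses are not given: they have to be found in the camera images.
- head_grip (a point): Centre of the green square grip on top of the twin-lamp head: 30 x 30 mm, 45 mm tall (22.5 mm above and below this point), its sides square to this point's x and y; z up, along the screw axis. A steel arm (top 23.5 mm below this point) carries a lamp on its +y and one on its -y side; the head is the same either way round. Loose but already started on its thread.
- lamp_top (a point): Centre of the top of one of the two white lamps, 72 mm from the screw axis along head_grip's +y (the other likewise along -y); 38 mm wide at the foot, 24 mm tall, its top 16.5 mm below the middle of the grip.
- post_foot (a point): Foot of the fixed aluminium post that carries the head, on the screw axis, on top of the base plate. Right-hand thread, 4 mm per turn: clockwise from above lowers the head 0.64 mm per rad. It turns freely at about 0.06 N m until the head's 46 mm black collar meets the washer; unscrewing stops after 0.2 rad.
- washer_top (a point): Top centre of the black rubber washer (41 mm wide) under the collar, mostly hidden. The head meets it after an unknown 0.4 to 2.7 rad of turning, felt, not seen: the torque jumps to about 0.4 N m, and 0.1 to 0.3 of it still pushes back at standstill; let go, the head springs back some 0.1 rad. Right is the first line-up 0.25 rad or more after the meeting; over 3.8 rad crushes it.
- base_mid (a point): Point on top of the white base plate (20 mm thick), on the post's axis. The two fixed glass dishes (60 mm wide, 8 mm tall, brown specimen inside) lie 72 mm from it along its +y and -y, a green stripe between them; z up. The plate reaches 75 mm to +x and -x, 125 mm to -y, 185 mm to +y.
- switch (a joint): Switch lever on a grey block (70 x 50 x 25 mm) on the plate, 150 mm from base_mid along its +y: 0 is off (leaning to base_mid's -x), 1.0 rad is fully on (leaning to +x). It stays where it is left; about 1.5 N at the tip moves it.
- switch_tip (a point): Centre of the red ball, 26 mm in diameter, at the tip of the switch lever. The lever is 50 mm long and pivots 22 mm above the plate, about base_mid's y, in the middle of its block.
- tin: small round brass tin, 34 mm wide, 14 mm tall, standing loose on the white base plate on the robot's side of the post; origin at its underside centre. Leave alone.
- petri: loose empty glass dish, 90 mm wide, 16 mm tall, on the bench left of the base plate. Leave alone.
- jar: amber jar with green cap, 64 mm wide, 85 mm tall, right of the base plate. Leave alone.
- needle: dissecting needle 160 mm long with a thick handle, lying left of the base plate. Leave alone.

How it is judged:
By the outcome, as a careful person would: the job done as asked, in the order asked, and still so for the second after the job is handed in, with the robot touching nothing.
It also fails if it takes over 67 s, if anything falls off the work surface, if the arm or the gripper's body presses on something with over 40 N, if the wrist force passes 120 N, or if a joint passes its speed limit or range.

## Working session

There is one attempt and no reset: what is moved stays moved. The work goes in short steps, Python scripts to look and compute and a tool call to move; the robot and the scene stay as the last step left them, time stands still between calls to the robot, and variables do not carry over. Pictures are saved under pics/ and viewed, and the job is handed in when it is done.

Besides the shell and the picture viewer there is one more tool, called after "Emit:" by a JSON object that holds its "api" and its "payload". apply_moves: Moves the arm, as the interface text tells. Scaled input: -1 to 1 covers 120 mm each way for a shift and 4 degrees each way for a turn. Its arguments: {"type":"object","properties":{"moves":{"type":"string"},"force":{"type":"number"}},"required":["moves"]}

```bash
mkdir -p pics; ls; cat > h.py <<'E'
import numpy as np, cv2
from station import bot, imaging, nets
def shot(cam,name):
    p=imaging.read_camera(cam); cv2.imwrite(f'pics/{name}.png',cv2.cvtColor(p['image'],cv2.COLOR_RGB2BGR)); return p
def proj(p,X):
    c=p['view']@np.append(X,1); return np.array([p['fx']*c[0]/c[2]+p['cx'],p['fy']*c[1]/c[2]+p['cy']])
def ray(p,uv):
    V=np.array(p['view']);R=V[:3,:3];t=V[:3,3]
    d=R.T@np.array([(uv[0]-p['cx'])/p['fx'],(uv[1]-p['cy'])/p['fy'],1]);return -R.T@t,d/np.linalg.norm(d)
def onz(p,uv,z):
    o,d=ray(p,uv);return o+d*(z-o[2])/d[2]
def tri(rs):
    A=0;b=0
    for o,d in rs:
        M=np.eye(3)-np.outer(d,d);A=A+M;b=b+M@o
    X=np.linalg.solve(A,b);return X,[np.linalg.norm((np.eye(3)-np.outer(d,d))@(X-o)) for o,d in rs]
E
python3 - <<'E'
from h import *
np.set_printoptions(precision=4,suppress=True)
P={c:shot(c,c+'0') for c in('top','side')}
for n in['head_grip','lamp_top','post_foot','washer_top','base_mid','switch_tip','switch','tin','petri','jar','needle']:
    L={}
    for c in P:
        r=nets.spot_point(P[c],n)[:3]
        L[c]=r;print(n,c,[(np.round(a['location'],1),round(a['score'],2)) for a in r])
    if L['top'] and L['side']:
        print('   ',*tri([ray(P[c],L[c][0]['location']) for c in P]))
o=bot.get_obs();print(o)
for c in P: print(c,ray(P[c],(280,210)))
E
```

```text
pics
head_grip top [(array([306.5, 218.6]), 0.93)]
head_grip side [(array([278.6, 222.8]), 0.91)]
    [ 0.505  -0.0401  0.0967] [np.float64(0.0017477985846865499), np.float64(0.0017477985846866336)]
lamp_top top [(array([277.6, 244.2]), 0.75)]
lamp_top side [(array([249. , 215.9]), 0.81), (array([278.1, 243.1]), 0.51)]
    [0.4508 0.0169 0.0836] [np.float64(0.005807352562680639), np.float64(0.0058073525626807215)]
post_foot top [(array([300. , 224.7]), 0.62)]
post_foot side [(array([280. , 242.9]), 0.83)]
    [ 0.5072 -0.0303  0.0241] [np.float64(0.0029615083680729223), np.float64(0.0029615083680728095)]
washer_top top []
washer_top side []
base_mid top [(array([300. , 221.7]), 0.94)]
base_mid side [(array([281.4, 248.5]), 0.84)]
    [ 0.5138 -0.0305  0.0048] [np.float64(0.00029462354633381785), np.float64(0.0002946235463337692)]
switch_tip top [(array([224.5, 233.9]), 0.52)]
switch_tip side [(array([255.3, 186.2]), 0.68)]
    [0.4785 0.1208 0.0949] [np.float64(0.0036648618963201454), np.float64(0.003664861896320399)]Traceback (most recent call last):
  File "<stdin>", line 7, in <module>
ValueError: it knows: base_mid, head_grip, jar, lamp_top, needle, petri, post_foot, switch_tip, tin, washer_top
```

```bash
python3 - <<'E'
from h import *
np.set_printoptions(precision=4,suppress=True)
P={c:shot(c,c+'1') for c in('top','side')}
for c in P:
    im=cv2.cvtColor(P[c]['image'],cv2.COLOR_RGB2BGR)
    cv2.imwrite(f'pics/{c}1c.png',cv2.resize(im[130:310,170:410],None,fx=3.3,fy=3.3,interpolation=cv2.INTER_CUBIC))
for n in['tin','petri','jar','needle']:
    for c in P:
        r=nets.spot_point(P[c],n)[:2]
        print(n,c,[(np.round(a['location'],1),round(a['score'],2)) for a in r])
        if r: print(onz(P[c],r[0]['location'],0.02 if n=='tin' else 0))
o=bot.get_obs();print(o)
for c in P: print(c,ray(P[c],(280,210)),P[c]['fx'])
E
```

```text
tin top [(array([315.6, 244.3]), 0.66)]
[ 0.4632 -0.0634  0.02  ]
tin side []
petri top [(array([130.2, 238.4]), 0.93)]
[0.4737 0.338  0.    ]
petri side [(array([234.1, 172.9]), 0.78)]
[0.4579 0.3484 0.    ]
jar top [(array([442.3, 233.7]), 0.66)]
[ 0.491  -0.3406  0.    ]
jar side [(array([310.8, 367.7]), 0.6), (array([267.4, 256.8]), 0.24)]
[ 0.487  -0.3417  0.    ]
needle top [(array([318.7, 245.3]), 0.69), (array([138.7, 172.3]), 0.59)]
[ 0.4629 -0.0714  0.    ]
needle side [(array([287. , 167.6]), 0.74)]
[0.6316 0.3406 0.    ]
{'t': 1.2, 'q': array([ 1.2119,  0.477 ,  0.0224,  1.5554, -0.0115,  1.1093, -0.0831]), 'joint_vel': array([ 0.0002,  0.0006, -0.0014, -0.    , -0.0006,  0.0007, -0.0021]), 'joint_torque': array([  0.0003, -59.6347,   1.6072, -28.1548,   0.0126,   0.0014,
        -0.    ]), 'eef_pos': array([ 0.1675, -0.6539,  0.2313]), 'tool_rot': array([ 0.    ,  0.79  , -0.6131,  0.    ]), 'contact_force': array([-0.5301,  0.419 ,  0.1337]), 'torque': array([-0.0137, -0.0046, -0.0046]), 'gripper_width': 0.9990938667608595}
top (array([0.37  , 0.0018, 1.0173]), array([ 0.1644,  0.0113, -0.9863])) 469.7065350032531
side (array([ 0.3271, -0.6922,  0.6559]), array([ 0.2094,  0.7629, -0.6116])) 382.3864043070472
```

View pics/top1c.png

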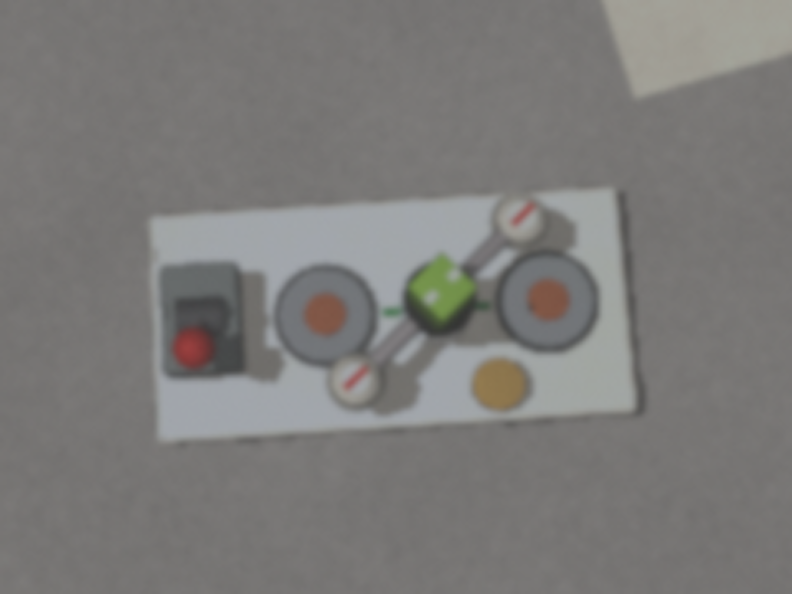

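View pics/side1c.png

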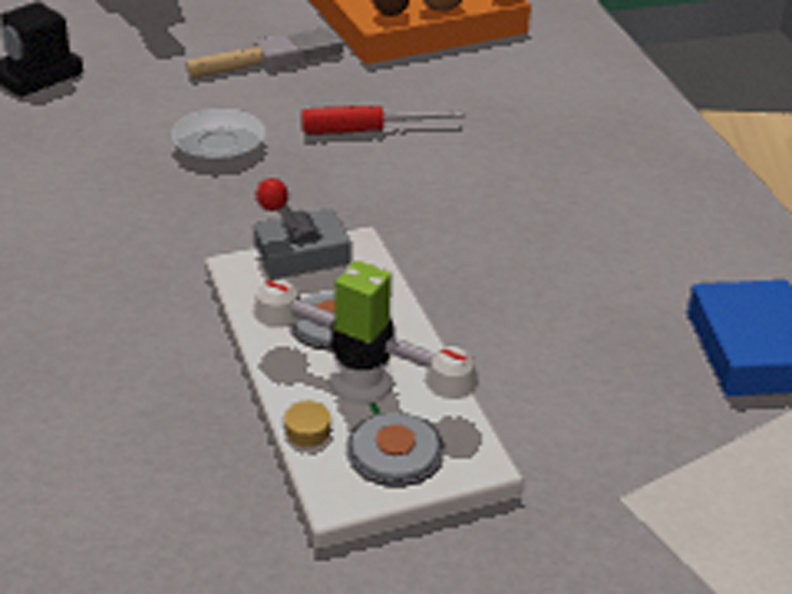

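View pics/side0.png

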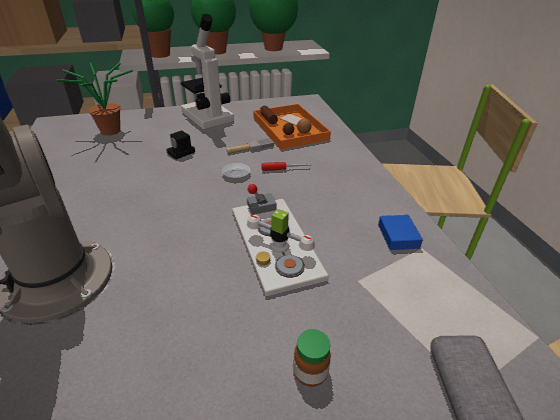

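View pics/top0.png

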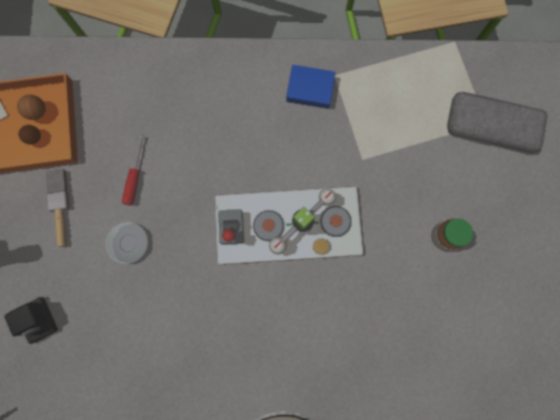

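```bash
cat > meas.py <<'E'
from h import *
from scipy.optimize import least_squares
np.set_printoptions(precision=4,suppress=True)
def cents(p,zone=None):
    im=p['image'].astype(int);r,g,b=im[...,0],im[...,1],im[...,2]
    return dict(green=(g>r+25)&(g>b+45),red=(r>g+60)&(r>b+60),brown=(r>g+25)&(r-g<75)&(r>b+35)&(g<110))
def comps(m,box,amin=4):
    mm=np.zeros_like(m);l,t,r,b=box;mm[t:b,l:r]=m[t:b,l:r]
    n,_,st,ce=cv2.connectedComponentsWithStats(mm.astype(np.uint8))
    return [(st[i,4],np.round(ce[i],1),st[i,:4]) for i in range(1,n) if st[i,4]>=amin]
E
python3 - <<'E'
from meas import *
for c in('top','side'):
    p=shot(c,c+'2');C=cents(p)
    box=(205,180,370,270) if c=='top' else (225,170,335,300)
    for k in C: print(c,k,[ (a[0],a[1].tolist(),a[2].tolist()) for a in comps(C[k],box,3)])
t=p=imaging.read_camera('top')
f=lambda x,y:(x/3.3+170-.35,y/3.3+130-.35)
print('corners',[onz(t,f(*u),.02)[:2] for u in[(150,217),(617,190),(637,410),(160,440)]])
print('dish',[onz(t,f(*u),.024)[:2] for u in[(325,314),(547,300)]])
print('dishrim',[onz(t,f(*u),.028)[:2] for u in[(325,315),(547,301)]])
print('lamps',[onz(t,f(*u),.082)[:2] for u in[(522,214),(356,378)]])
print('grip',onz(t,f(442,288),.119)[:2])
print('tin',onz(t,f(500,383),.034)[:2])
print('ball',onz(t,f(193,347),.084)[:2])
s=imaging.read_camera('side')
f=lambda x,y:(x/3.3+170-.35,y/3.3+130-.35)
print('sdish',[onz(s,f(*u),.026)[:2] for u in[(395,440)]])
print('scorners',[onz(s,f(*u),.02)[:2] for u in[(206,262),(373,229),(522,482),(316,542)]])
print('slamps',[onz(s,f(*u),.082)[:2] for u in[(453,355),(277,287)]])
print('sgriptop',onz(s,f(363,272),.119)[:2]); print('stin',onz(s,f(307,411),.034)[:2])
E
```

```text
top green [(np.int32(134), [303.6, 216.6], [295, 209, 18, 17])]
top red [(np.int32(63), [227.2, 235.2], [223, 231, 9, 9])]
top brown [(np.int32(11), [328.3, 194.3], [326, 192, 6, 6]), (np.int32(104), [335.8, 220.3], [330, 215, 12, 12]), (np.int32(103), [268.0, 224.8], [263, 220, 11, 11]), (np.int32(71), [228.3, 234.9], [223, 230, 11, 11]), (np.int32(11), [277.7, 243.7], [275, 241, 6, 6])]
side green [(np.int32(79), [279.5, 214.1], [272, 209, 16, 11])]
side red [(np.int32(67), [252.0, 188.1], [248, 184, 9, 9]), (np.int32(9), [253.6, 216.1], [251, 215, 6, 3]), (np.int32(9), [268.9, 222.1], [267, 221, 4, 3]), (np.int32(11), [307.0, 237.0], [304, 236, 7, 3]), (np.int32(56), [289.6, 262.6], [285, 259, 10, 8])]
side brown [(np.int32(5), [265.0, 170.0], [263, 170, 5, 1]), (np.int32(10), [254.1, 191.6], [251, 189, 6, 5]), (np.int32(3), [248.3, 191.0], [248, 190, 2, 3]), (np.int32(13), [268.5, 222.2], [266, 221, 5, 4]), (np.int32(86), [289.5, 262.8], [284, 259, 12, 9])]
corners [array([0.5668, 0.154 ]), array([ 0.5882, -0.1526]), array([ 0.4439, -0.1631]), array([0.4215, 0.1424])]
dish [array([0.5034, 0.038 ]), array([ 0.514 , -0.1055])]
dishrim [array([0.5022, 0.0379]), array([ 0.5128, -0.105 ])]
lamps [array([ 0.5589, -0.0843]), array([0.4568, 0.0166])]
grip [ 0.5067 -0.0337]
tin [ 0.459  -0.0741]
ball [0.4743 0.1153]
sdish [array([ 0.5133, -0.1025])]
scorners [array([0.4191, 0.1358]), array([0.5649, 0.1482]), array([ 0.5876, -0.155 ]), array([ 0.4414, -0.1716])]
slamps [array([ 0.557 , -0.0872]), array([0.4554, 0.0135])]
sgriptop [ 0.5081 -0.0297]
stin [ 0.4588 -0.0682]
```

Emit:
{"api": "apply_moves", "payload": {"moves": "-1 -0.179 -0.168 0 0 0 0;-1 -0.179 -0.168 0 0 0 0;-1 -0.179 -0.168 0 0 0 0;-1 -0.179 -0.168 0 0 0 0;-1 -0.179 -0.168 0 0 0 0;-1 -0.179 -0.168 0 0 0 0;-1 -0.179 -0.168 0 0 0 0;-1 -0.179 -0.168 0 0 0 0;-1 -0.179 -0.168 0 0 0 0;-1 -0.179 -0.168 0 0 0 0;-1 -0.179 -0.168 0 0 0 0;-1 -0.179 -0.168 0 0 0 0"}}

```text
t: 2.4
eef_pos: [0.3384, -0.3429, 0.2316]
tool_rot: [0.0, 0.79, -0.613, 0.0]
contact_force: [1.4, -0.1, -0.1]
gripper_width: 1.0
```

Emit:
{"api": "apply_moves", "payload": {"moves": "-1 -0.179 -0.168 0 0 0 0;-1 -0.179 -0.168 0 0 0 0;-1 -0.179 -0.168 0 0 0 0;-1 -0.179 -0.168 0 0 0 0;-1 -0.179 -0.168 0 0 0 0;-1 -0.179 -0.168 0 0 0 0;-1 -0.179 -0.168 0 0 0 0;-1 -0.179 -0.168 0 0 0 0;-1 -0.179 -0.168 0 0 0 0;-1 -0.179 -0.168 0 0 0 0;-0.3 -0.179 -0.168 0 0 0 0;-0.3 -0.179 -0.168 0 0 0 0"}}

```text
t: 3.4
eef_pos: [0.5089, -0.0332, 0.2316]
tool_rot: [-0.0, 0.79, -0.613, 0.0]
contact_force: [0.0, -0.2, 0.6]
gripper_width: 0.748
```

Emit:
{"api": "apply_moves", "payload": {"moves": "-0.3 0 0 0 0 0 -1;-0.3 0 0 0 0 0 -1;-0.3 0 0 0 0 0 -1;-0.3 0 0 0 0 0 -1;-0.3 0 0 0 0 0 -1;-0.3 0 0 0 0 0 -1;-0.3 0 0 0 0 0 -1;-0.3 0 0 0 0 0 -1;-0.3 0 0 0 0 0 -1;-0.3 0 0 0 0 0 -1;-0.3 0 0 0 0 0 -1;-0.3 0 0 0 0 0 -1"}}

```text
t: 4.4
eef_pos: [0.5084, -0.0345, 0.2315]
tool_rot: [0.0, 0.971, -0.237, 0.0]
contact_force: [0.3, -0.7, 0.0]
gripper_width: 0.647
```

```bash
python3 -c "
from h import *
o=bot.get_obs();print(o['t'],o['q'],o['eef_pos'],o['tool_rot'],o['gripper_width'],o['contact_force'],o['torque'])"
```

```text
4.4 [ 0.40577715  0.24970579 -0.53522439  1.91645921  0.14924531  1.01387894
 -0.67398047] [ 0.50836548 -0.0345121   0.23146285] [ 2.83332143e-05  9.71458925e-01 -2.37207758e-01  1.89956538e-04] 0.6472109266456086 [ 0.25343787 -0.73753287  0.00348783] [-0.04094093 -0.01417539  0.00505214]
```

Emit:
{"api": "apply_moves", "payload": {"moves": "-0.3 0 0 0 0 0 -1;-0.3 0 0 0 0 0 -1;-0.3 0 0 0 0 0 -1;-0.3 0 0 0 0 0 -1;-0.3 0 0 0 0 0 -1;-0.3 0 0 0 0 0 -1;-0.3 0 0 0 0 0 -1;-0.3 0 0 0 0 0 -1;-0.3 0 0 0 0 0 -1;-0.3 0 0 0 0 0 -1;-0.3 0 0 0 0 0 -1;-0.3 0 0 0 0 0 -1"}}

```text
t: 5.4
eef_pos: [0.5083, -0.0346, 0.2314]
tool_rot: [0.0, 0.984, 0.178, 0.0]
contact_force: [-0.3, -0.4, 0.7]
gripper_width: 0.65
```

```bash
cat > st.py <<'E'
from h import *
np.set_printoptions(precision=4,suppress=True)
def ang(o):
    w,x,y,z=o['tool_rot'];return np.degrees(np.arctan2(2*(x*y+w*z),1-2*(y*y+z*z)))
if __name__=='__main__':
    o=bot.get_obs();print(o['t'],'q',o['q'],'p',o['eef_pos'],'ang',round(ang(o),2),'w',round(o['gripper_width'],3),'F',o['contact_force'],'T',o['torque'])
E
python3 st.py
```

```text
5.4 q [ 0.5181  0.2722 -0.671   1.9098  0.1972  1.025   0.1208] p [ 0.5083 -0.0346  0.2314] ang 20.55 w 0.65 F [-0.2711 -0.3616  0.7076] T [ 0.0674 -0.0162  0.0233]
```

Emit:
{"api": "apply_moves", "payload": {"moves": "-0.3 0 0 0 0 0 -1;-0.3 0 0 0 0 0 -1;-0.3 0 0 0 0 0 -1;-0.3 0 0 0 0 0 -1;-0.3 0 0 0 0 0 -1;-0.3 0 0 0 0 0 -1;-0.3 0 0 0 0 0 -1;-0.3 0 0 0 0 0 -1;-0.3 0 0 0 0 0 -1;-0.3 0 0 0 0 0 -1;-0.3 0 0 0 0 0 -1;-0.3 0 0 0 0 0 -1"}}

```text
t: 6.4
eef_pos: [0.5084, -0.0346, 0.2314]
tool_rot: [0.0, 0.826, 0.563, 0.0]
contact_force: [-0.7, -1.1, 0.0]
gripper_width: 0.65
```

Emit:
{"api": "apply_moves", "payload": {"moves": "-0.3 0 0 0 0 0 -1;-0.3 0 0 0 0 0 -1;-0.3 0 0 0 0 0 -1;-0.3 0 0 0 0 0 -1;-0.3 0 0 0 0 0 -1;-0.3 0 0 0 0 0 -1;-0.3 0 0 0 0 0 -1;-0.3 0 0 0 0 0 -1;-0.3 0 0 0 0 0 -1;-0.3 0 0 0 0 0 -1;-0.3 0 0 0 0 0 -1;-0.3 0 0 0 0 0 -1"}}

```text
t: 7.4
eef_pos: [0.5083, -0.0346, 0.2314]
tool_rot: [0.0, 0.526, 0.851, -0.0]
contact_force: [-0.1, -0.8, -0.1]
gripper_width: 0.651
```

Emit:
{"api": "apply_moves", "payload": {"moves": "-0.3 0 0 0.1 0 0 -1;-0.3 0 0 0.1 0 0 -1;-0.3 0 0 0.15 0 0 -1;-0.3 0 0 0.15 0 0 -1;-0.3 0 0 0.1 0 0 -0.7;-0.3 0 0 0 0 0 0"}}

```text
t: 7.9
eef_pos: [0.5067, -0.035, 0.157]
tool_rot: [-0.002, 0.381, 0.925, -0.001]
contact_force: [-0.8, 0.4, 0.1]
gripper_width: 0.656
```

```bash
python3 st.py; python3 - <<'E'
from meas import *
for c in('top','side'):
    p=shot(c,c+'3')
    im=cv2.cvtColor(p['image'],cv2.COLOR_RGB2BGR)
    cv2.imwrite(f'pics/{c}3c.png',cv2.resize(im[130:310,170:410],None,fx=3.3,fy=3.3,interpolation=cv2.INTER_CUBIC))
E
```

```text
7.9 q [ 0.7453  0.4789 -1.0004  1.9711  0.4911  0.9616  1.8623] p [ 0.5067 -0.035   0.157 ] ang 135.25 w 0.656 F [-0.7851  0.4132  0.1372] T [0.0099 0.039  0.0216]
```

View pics/side3c.png

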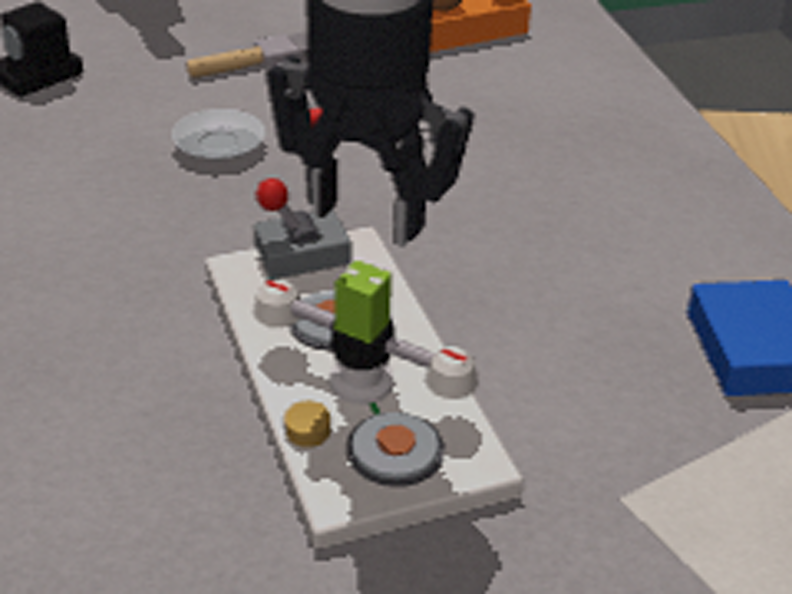

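Emit:
{"api": "apply_moves", "payload": {"moves": "-0.3 0 0.012 0.12 0 0 0;-0.3 0 0 0.12 0 0 0;-0.3 0 0 0.12 0 0 0;-0.3 0 0 0.12 0 0 0;-0.3 0 0 0.12 0 0 0;-0.3 0 0 0 0 0 0"}}

```text
t: 8.5
eef_pos: [0.5071, -0.0336, 0.084]
tool_rot: [-0.002, 0.381, 0.924, -0.001]
contact_force: [-0.7, 0.7, -1.0]
gripper_width: 0.652
```

```bash
python3 st.py; python3 - <<'E'
from meas import *
for c in('top','side'):
    p=shot(c,c+'4')
    im=cv2.cvtColor(p['image'],cv2.COLOR_RGB2BGR)
    cv2.imwrite(f'pics/{c}4c.png',cv2.resize(im[130:310,170:410],None,fx=3.3,fy=3.3,interpolation=cv2.INTER_CUBIC))
E
```

```text
8.5 q [ 0.6592  0.5783 -0.9082  2.0244  0.6144  0.8418  1.756 ] p [ 0.5071 -0.0336  0.084 ] ang 135.17 w 0.652 F [-0.748   0.6693 -0.9978] T [0.0482 0.0214 0.0037]
```

View pics/side4c.png

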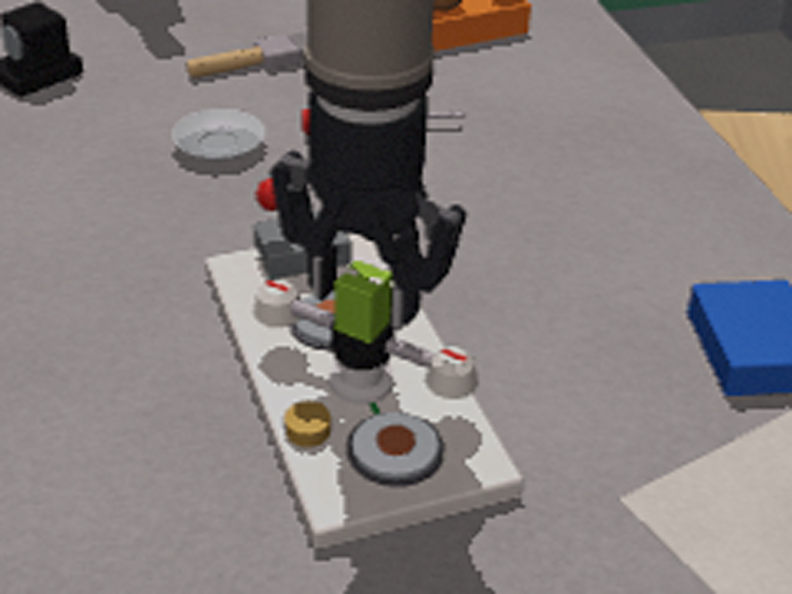

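Emit:
{"api": "apply_moves", "payload": {"moves": "0.6 0 0 0 0 0 0;1 0 0 0 0 0 0;1 0 0 0 0 0 0;1 0 0 0 0 0 0;1 0 0 0 0 0 0;1 0 0 0 0 0 0", "force": 60}}

```text
t: 9.1
eef_pos: [0.5096, -0.0329, 0.0882]
tool_rot: [0.0, 0.381, 0.924, 0.0]
contact_force: [-2.2, 1.6, 7.6]
gripper_width: 0.343
```

```bash
python3 st.py
```

```text
9.1 q [ 0.6617  0.5729 -0.9131  2.0208  0.6117  0.844   1.7578] p [ 0.5096 -0.0329  0.0882] ang 135.18 w 0.343 F [-2.2215  1.6431  7.5558] T [ 0.2551  0.5839 -0.0907]
```

Emit:
{"api": "apply_moves", "payload": {"moves": "1 -0.01 0.018 -0.03 0 0 0;1 0 0 0 0 0 0.5;1 0 0 0.0004 0 0 1;1 0 0 0.0004 0 0 1"}}

```text
t: 9.43
eef_pos: [0.5098, -0.0333, 0.0887]
tool_rot: [-0.002, 0.462, 0.887, -0.001]
contact_force: [2.4, 0.7, -20.4]
gripper_width: 0.335
```

```bash
python3 st.py
```

```text
9.4333 q [ 0.6342  0.5579 -0.8733  2.0182  0.5777  0.8343  1.6099] p [ 0.5098 -0.0333  0.0887] ang 124.99 w 0.335 F [  2.4106   0.7479 -20.4371] T [ 0.1259 -0.7603  0.0978]
```

Emit:
{"api": "apply_moves", "payload": {"moves": "1 0 0 0.0004 0 0 1;1 0 0 0.0004 0 0 1"}}

```text
t: 9.6
eef_pos: [0.5099, -0.0336, 0.0886]
tool_rot: [-0.002, 0.523, 0.853, -0.001]
contact_force: [2.6, 0.9, -20.5]
gripper_width: 0.343
```

```bash
python3 st.py
```

```text
9.6 q [ 0.6113  0.5454 -0.8408  2.0194  0.5547  0.8224  1.4899] p [ 0.5099 -0.0336  0.0886] ang 116.97 w 0.343 F [  2.6258   0.9363 -20.5471] T [-0.0609 -0.8183  0.1023]
```

Emit:
{"api": "apply_moves", "payload": {"moves": "1 0 0 0.0004 0 0 1;1 0 0 0.0004 0 0 1"}}

```text
t: 9.77
eef_pos: [0.5099, -0.0339, 0.0885]
tool_rot: [-0.001, 0.581, 0.814, -0.001]
contact_force: [2.4, -0.8, -21.1]
gripper_width: 0.341
```

```bash
python3 st.py
```

```text
9.7667 q [ 0.588   0.5338 -0.8083  2.0208  0.5317  0.8111  1.3701] p [ 0.5099 -0.0339  0.0885] ang 108.96 w 0.341 F [  2.4454  -0.806  -21.1076] T [-0.2803 -0.7766  0.0382]
```

Emit:
{"api": "apply_moves", "payload": {"moves": "1 0 0 0.021 0 0 0;1 0 0 0.0004 0 0 0.6"}}

```text
t: 9.93
eef_pos: [0.5103, -0.0338, 0.088]
tool_rot: [-0.001, 0.596, 0.803, -0.002]
contact_force: [-5.4, -2.6, 0.9]
gripper_width: 0.336
```

```bash
python3 st.py
```

```text
9.9333 q [ 0.5788  0.5316 -0.7984  2.0208  0.5287  0.8088  1.3348] p [ 0.5103 -0.0338  0.088 ] ang 106.86 w 0.336 F [-5.4353 -2.5906  0.9007] T [-0.6996  1.1358  0.0969]
```

Emit:
{"api": "apply_moves", "payload": {"moves": "1 0 0 0.0004 0 0 0.5;1 0 0 0.0004 0 0 0.5"}}

```text
t: 10.1
eef_pos: [0.5102, -0.0339, 0.0879]
tool_rot: [-0.0, 0.624, 0.781, -0.002]
contact_force: [-5.5, -2.6, 2.4]
gripper_width: 0.339
```

```bash
python3 st.py
```

```text
10.1 q [ 0.5671  0.5259 -0.7818  2.0218  0.5171  0.8028  1.2737] p [ 0.5102 -0.0339  0.0879] ang 102.78 w 0.339 F [-5.4804 -2.5681  2.3544] T [-0.7124  1.1814  0.0668]
```

Emit:
{"api": "apply_moves", "payload": {"moves": "1 0 0 0.0004 0 0 0.5;1 0 0 0.0004 0 0 0.5"}}

```text
t: 10.27
eef_pos: [0.5103, -0.0341, 0.0879]
tool_rot: [-0.0, 0.651, 0.759, -0.002]
contact_force: [-5.2, -2.7, 2.3]
gripper_width: 0.34
```

```bash
python3 st.py
```

```text
10.2667 q [ 0.5551  0.5205 -0.7655  2.0225  0.5057  0.7976  1.2138] p [ 0.5103 -0.0341  0.0879] ang 98.78 w 0.34 F [-5.2422 -2.7239  2.3162] T [-0.7971  1.2271  0.0307]
```

Emit:
{"api": "apply_moves", "payload": {"moves": "1 0 0 0.0004 0 0 1;1 0 0 0.0004 0 0 1;1 0 0 0.0004 0 0 1;1 0 0 0.0004 0 0 1;1 0 0 0.0004 0 0 1"}}

```text
t: 10.68
eef_pos: [0.5102, -0.0345, 0.0877]
tool_rot: [0.0, 0.773, 0.634, -0.002]
contact_force: [-4.9, -4.4, 3.3]
gripper_width: 0.342
```

```bash
python3 st.py
```

```text
10.6833 q [ 0.4935  0.4959 -0.6832  2.0264  0.4491  0.7738  0.9134] p [ 0.5102 -0.0345  0.0877] ang 78.74 w 0.342 F [-4.8606 -4.4054  3.3448] T [-1.2935  1.2686  0.4038]
```

Emit:
{"api": "apply_moves", "payload": {"moves": "1 0 0 0.0004 0 0 1;1 0 0 0.0004 0 0 1;1 0 0 0.0004 0 0 1;1 0 0 0.0004 0 0 1;1 0 0 0.0004 0 0 1"}}

```text
t: 11.1
eef_pos: [0.5099, -0.0352, 0.0875]
tool_rot: [0.001, 0.872, 0.49, -0.003]
contact_force: [-6.9, -6.3, 4.5]
gripper_width: 0.341
```

```bash
python3 st.py
```

```text
11.1 q [ 0.4304  0.475  -0.6004  2.0306  0.3931  0.7539  0.6134] p [ 0.5099 -0.0352  0.0875] ang 58.72 w 0.341 F [-6.8573 -6.3312  4.486 ] T [-1.6527  1.5746  0.398 ]
```

Emit:
{"api": "apply_moves", "payload": {"moves": "1 0 0 0.0004 0 0 1;1 0 0 0.0004 0 0 1;1 0 0 0.0004 0 0 1;1 0 0 0.0004 0 0 1;1 0 0 0.0004 0 0 1"}}

```text
t: 11.52
eef_pos: [0.5094, -0.0357, 0.0873]
tool_rot: [0.002, 0.944, 0.331, -0.003]
contact_force: [-7.9, -6.5, 7.0]
gripper_width: 0.347
```

```bash
python3 st.py
```

```text
11.5167 q [ 0.3657  0.4574 -0.5175  2.0351  0.3379  0.7369  0.3131] p [ 0.5094 -0.0357  0.0873] ang 38.7 w 0.347 F [-7.9298 -6.5434  7.0208] T [-1.893   2.0088  0.5361]
```

Emit:
{"api": "apply_moves", "payload": {"moves": "1 0 0 0.0004 0 0 1;1 0 0 0.0004 0 0 1;1 0 0 0.0004 0 0 1;1 0 0 0.0004 0 0 1;1 0 0 0.0004 0 0 1"}}

```text
t: 11.93
eef_pos: [0.5088, -0.0359, 0.0871]
tool_rot: [0.002, 0.987, 0.162, -0.004]
contact_force: [-10.2, -7.6, 10.0]
gripper_width: 0.343
```

```bash
python3 st.py
```

```text
11.9333 q [ 0.2997  0.4428 -0.4345  2.04    0.2835  0.7225  0.0126] p [ 0.5088 -0.0359  0.0871] ang 18.7 w 0.343 F [-10.2228  -7.5592  10.043 ] T [-2.0804  2.5295  0.4977]
```

Emit:
{"api": "apply_moves", "payload": {"moves": "1 -0.02 0.006 -0.011 0 0 0;1 0 0 0 0 0 0.5"}}

```text
t: 12.1
eef_pos: [0.5083, -0.0361, 0.0874]
tool_rot: [0.001, 0.989, 0.147, -0.001]
contact_force: [-0.3, -5.3, -9.8]
gripper_width: 0.337
```

```bash
python3 st.py
```

```text
12.1 q [ 0.2976  0.4391 -0.4287  2.0439  0.276   0.7155 -0.0103] p [ 0.5083 -0.0361  0.0874] ang 16.92 w 0.337 F [-0.2714 -5.3326 -9.7561] T [-1.3089  0.2088  0.4794]
```

Emit:
{"api": "apply_moves", "payload": {"moves": "1 0 0 0.0004 0 0 1;1 0 0 0.0004 0 0 1;1 0 0 0.0004 0 0 1;1 0 0 0.0004 0 0 1;1 0 0 0.0004 0 0 1"}}

```text
t: 12.52
eef_pos: [0.5077, -0.0361, 0.0872]
tool_rot: [0.001, 1.0, -0.028, -0.002]
contact_force: [-2.5, -5.6, -5.3]
gripper_width: 0.337
```

```bash
python3 st.py
```

```text
12.5167 q [ 0.2301  0.4277 -0.3456  2.0485  0.2223  0.7046 -0.3144] p [ 0.5077 -0.0361  0.0872] ang -3.25 w 0.337 F [-2.483  -5.6316 -5.3007] T [-1.3074  0.8855  0.5054]
```

Emit:
{"api": "apply_moves", "payload": {"moves": "1 0 0.01 0.0004 0 0 1;1 0 0 0.0004 0 0 1;1 0 0 0.0004 0 0 1;1 0 0 0.0004 0 0 1;1 0 0 0.0004 0 0 1;1 0 0 0.0004 0 0 1;1 0 0 0.0004 0 0 1"}}

```text
t: 13.1
eef_pos: [0.507, -0.0359, 0.0866]
tool_rot: [0.001, 0.963, -0.269, -0.002]
contact_force: [-5.6, 1.0, -3.6]
gripper_width: 0.339
```

```bash
python3 st.py
```

```text
13.1 q [ 0.1367  0.4163 -0.2305  2.056   0.1468  0.6899 -0.7333] p [ 0.507  -0.0359  0.0866] ang -31.2 w 0.339 F [-5.5571  0.9739 -3.5729] T [0.3632 1.3303 0.5335]
```

Emit:
{"api": "apply_moves", "payload": {"moves": "1 0 0 0.0004 0 0 1;1 0 0 0.0004 0 0 1;1 0 0 0.0004 0 0 1;1 0 0 0.0004 0 0 1;1 0 0 0.0004 0 0 1;1 0 0 0.0004 0 0 1;1 0 0 0.0004 0 0 1"}}

```text
t: 13.68
eef_pos: [0.5061, -0.0353, 0.0863]
tool_rot: [0.002, 0.87, -0.494, -0.003]
contact_force: [-10.6, -0.8, -3.4]
gripper_width: 0.336
```

```bash
python3 st.py
```

```text
13.6833 q [ 0.0401  0.409  -0.114   2.0632  0.0722  0.6803 -1.1537] p [ 0.5061 -0.0353  0.0863] ang -59.17 w 0.336 F [-10.6413  -0.8307  -3.4314] T [0.1406 1.7588 0.5531]
```

Emit:
{"api": "apply_moves", "payload": {"moves": "1 -0.0085 0.014 0.0004 0 0 1;1 0 0 0.0004 0 0 1;1 0 0 0.0004 0 0 1;1 0 0 0.0004 0 0 1;1 0 0 0.0004 0 0 1;1 0 0 0.0004 0 0 1;1 0 0 0.0004 0 0 1;1 0 0 0.0004 0 0 1;1 0 0 0 0 0 0"}}

```text
t: 14.43
eef_pos: [0.5057, -0.0342, 0.086]
tool_rot: [-0.001, -0.7, 0.714, 0.002]
contact_force: [-1.8, 0.5, -10.5]
gripper_width: 0.338
```

```bash
python3 st.py
```

```text
14.4333 q [-0.0721  0.4043  0.0208  2.0743 -0.0145  0.6672 -1.6317] p [ 0.5057 -0.0342  0.086 ] ang -91.11 w 0.338 F [ -1.8359   0.5096 -10.4514] T [0.6481 0.6635 0.3271]
```

Emit:
{"api": "apply_moves", "payload": {"moves": "0.2 0 0 0 0 0 0;-0.3 0 0 0 0 0 0;-0.3 0 0 0 0 0 0;-0.3 0 0 0 0 0 0;-0.3 0 0 0 0 0 0;-0.3 0 0 -0.1 0 0 0;-0.3 0 0 -0.25 0 0 0;-0.3 0 0 -0.25 0 0 0;-0.3 0 0 -0.25 0 0 0;-0.3 0 0 0 0 0 0"}}

```text
t: 15.27
eef_pos: [0.5115, -0.0355, 0.1948]
tool_rot: [0.004, -0.699, 0.715, -0.004]
contact_force: [1.7, -0.4, 0.7]
gripper_width: 0.647
```

Emit:
{"api": "apply_moves", "payload": {"moves": "-0.3 0 -0.28 0 0 0 0;-0.3 0 -0.28 0 0 0 0;-0.3 0 -0.28 0 0 0 0;-0.3 0 -0.28 0 0 0 0;-0.3 0 -0.28 0 0 0 0;-0.3 0 -0.28 0 0 0 0;-0.3 0 0 0 0 0 0"}}

```text
t: 15.85
eef_pos: [0.7142, -0.0394, 0.1876]
tool_rot: [0.001, -0.7, 0.714, -0.001]
contact_force: [-1.5, 0.1, -0.7]
gripper_width: 0.649
```

```bash
python3 st.py; python3 - <<'E'
from meas import *
for c in('top','side'):
    p=shot(c,c+'5');C=cents(p)
    box=(205,180,370,270) if c=='top' else (225,170,335,300)
    for k in C: print(c,k,[ (a[0],a[1].tolist(),a[2].tolist()) for a in comps(C[k],box,3)])
    im=cv2.cvtColor(p['image'],cv2.COLOR_RGB2BGR)
    cv2.imwrite(f'pics/{c}5c.png',cv2.resize(im[130:310,170:410],None,fx=3.3,fy=3.3,interpolation=cv2.INTER_CUBIC))
E
```

```text
15.85 q [-0.0662  0.5791  0.0515  1.493  -0.0321  1.067  -1.5991] p [ 0.7142 -0.0394  0.1876] ang -91.18 w 0.649 F [-1.4946  0.1092 -0.7013] T [ 0.0364 -0.0078 -0.0107]
top green []
top red [(np.int32(8), [267.9, 223.4], [265, 223, 7, 2]), (np.int32(84), [227.5, 235.1], [223, 230, 10, 11])]
top brown [(np.int32(58), [228.4, 234.8], [222, 229, 12, 13])]
side green [(np.int32(82), [279.4, 214.8], [272, 210, 16, 10])]
side red [(np.int32(68), [252.0, 188.2], [248, 184, 9, 10]), (np.int32(9), [268.7, 209.6], [267, 208, 4, 4]), (np.int32(11), [292.0, 247.0], [290, 245, 5, 5])]
side brown [(np.int32(5), [265.0, 170.0], [263, 170, 5, 1]), (np.int32(3), [248.3, 191.0], [248, 190, 2, 3]), (np.int32(6), [253.5, 192.3], [251, 191, 6, 3]), (np.int32(32), [268.3, 224.5], [266, 222, 6, 6]), (np.int32(3), [261.0, 261.0], [260, 261, 3, 1]), (np.int32(72), [289.2, 263.5], [284, 260, 12, 8])]
```

View pics/top5c.png

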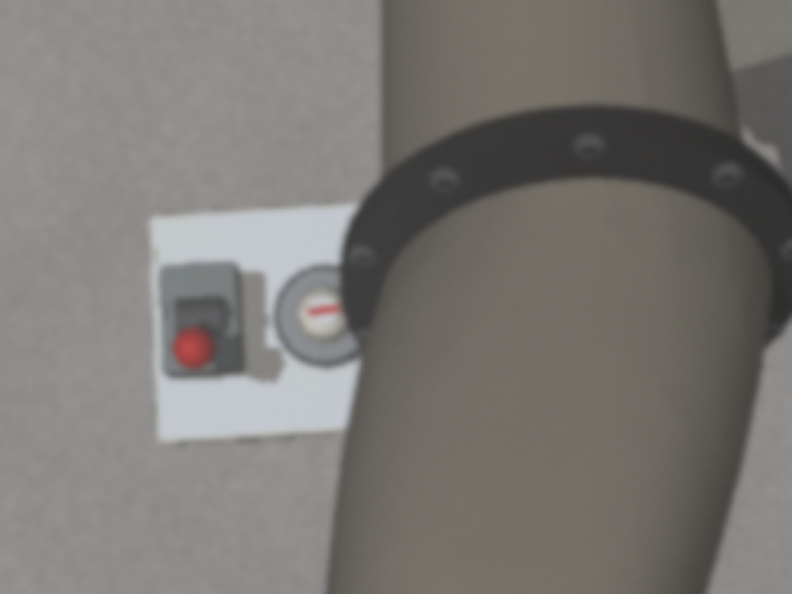

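View pics/side5c.png

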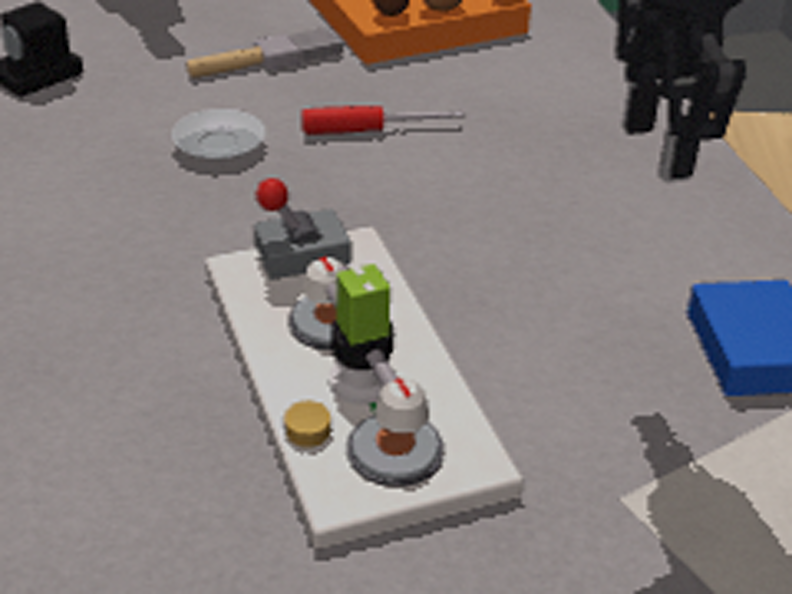

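```bash
python3 - <<'E'
from meas import *
s=imaging.read_camera('side');t=imaging.read_camera('top')
def A(p,a,b,z):
    a,b=onz(p,a,z),onz(p,b,z);d=a-b;return np.degrees(np.arctan2(d[1],d[0])),np.linalg.norm(d),(a+b)[:2]/2
print('base',A(t,(268.0,224.8),(335.8,220.3),.023))
print('init',A(t,(277.7,243.7),(328.3,194.3),.082),A(s,(253.6,216.1),(307,237),.082))
print('now side',A(s,(268.7,209.6),(292,247),.0795))
L=onz(t,(268-.3,223.7),.0795)
# redness-weighted centroid
im=s['image'].astype(float);w=np.clip(im[...,0]-im[...,1:].max(2)-20,0,None)
def wc(l,tp,r,b):
    m=w[tp:b,l:r];y,x=np.mgrid[tp:b,l:r];return (m*x).sum()/m.sum(),(m*y).sum()/m.sum()
a=wc(264,205,274,214);b=wc(286,241,298,252);print(a,b,A(s,a,b,.0795))
t=imaging.read_camera('top');print(nets.spot_point(t,'lamp_top'),nets.spot_point(s,'lamp_top'))
# lamp white disc in top
for q in [(323/3.3+169.65,313/3.3+129.65)]:
    for z in(.078,.08,.082):
        d=onz(t,q,z)[:2]-[0.5078,-0.0338];print(np.degrees(np.arctan2(d[1],d[0])),np.hypot(*d))
E
```

```text
base (np.float64(94.43020017914822), np.float64(0.14522987395554315), array([ 0.5091, -0.034 ]))
init (np.float64(135.01954312698615), np.float64(0.14351102436136587), array([ 0.5085, -0.0345])) (np.float64(134.86721046542812), np.float64(0.14393404424706296), array([ 0.5066, -0.0356]))
now side (np.float64(97.47089913728456), np.float64(0.1435154876946227), array([ 0.507 , -0.0362]))
(np.float64(268.53297297297297), np.float64(209.51135135135135)) (np.float64(291.7578323454699), np.float64(246.9398814563929)) (np.float64(97.40678872664566), np.float64(0.14363099286918976), array([ 0.5066, -0.0358]))
[{'location': [444.8, 233.5], 'score': 0.51}] [{'location': [286.7, 248.3], 'score': 0.83}]
98.86691386404645 0.07196517186791329
99.0884528718709 0.07193258033038867
99.31018940391488 0.07190106518505808
```

Emit:
{"api": "apply_moves", "payload": {"moves": "-0.3 0 0.286 0 0 0 0;-0.3 0 0.286 0 0 0 0;-0.3 0 0.286 0 0 0 0;-0.3 0 0.286 0 0 0 0;-0.3 0 0.286 0 0 0 0;-0.3 0 0.286 0 0 0 0;-0.3 0 0 0 0 0 -1;-0.3 0 0 0 0 0 -1;-0.3 0 0 0 0 0 -0.1;-0.3 0 0 0 0 0 0"}}

```text
t: 17.03
eef_pos: [0.5031, -0.0353, 0.1895]
tool_rot: [-0.0, 0.749, -0.662, 0.0]
contact_force: [-0.6, 0.1, -0.5]
gripper_width: 0.648
```

```bash
python3 st.py
```

```text
17.0333 q [-0.0613  0.2457  0.009   2.0026 -0.0028  0.8923 -1.498 ] p [ 0.5031 -0.0353  0.1895] ang -82.92 w 0.648 F [-0.5928  0.1371 -0.543 ] T [-0.0291  0.0056 -0.0097]
```

Emit:
{"api": "apply_moves", "payload": {"moves": "-0.3 0 -0.044 0 0 0 0;-0.3 0 0 0.2 0 0 0;-0.3 0 0 0.2 0 0 0;-0.3 0 0 0.2 0 0 0;-0.3 0 0 0.17 0 0 0;-0.3 0 0 0.1 0 0 0;-0.3 0 0 0 0 0 0"}}

```text
t: 17.62
eef_pos: [0.5072, -0.0345, 0.0819]
tool_rot: [0.002, 0.75, -0.662, -0.002]
contact_force: [-0.2, 0.5, -0.3]
gripper_width: 0.653
```

```bash
python3 st.py
```

```text
17.6167 q [-0.0579  0.4135  0.0037  2.0719 -0.0024  0.661  -1.4993] p [ 0.5072 -0.0345  0.0819] ang -82.89 w 0.653 F [-0.1962  0.5057 -0.3079] T [-0.0382 -0.029  -0.0151]
```

Emit:
{"api": "apply_moves", "payload": {"moves": "-0.3 0 0 -0.025 0 0 0;0.6 0 0 0 0 0 0;1 0 0 0 0 0 0;1 0 0 0 0 0 0;1 0 0 0 0 0 0;1 0 0 0 0 0 0"}}

```text
t: 18.12
eef_pos: [0.5098, -0.0343, 0.089]
tool_rot: [-0.001, 0.75, -0.661, 0.001]
contact_force: [-1.8, 1.4, 6.3]
gripper_width: 0.336
```

```bash
python3 st.py
```

```text
18.1167 q [-0.0578  0.4018  0.0036  2.0676 -0.0026  0.6692 -1.4981] p [ 0.5098 -0.0343  0.089 ] ang -82.82 w 0.336 F [-1.7586  1.4236  6.286 ] T [ 0.0873  0.2668 -0.003 ]
```

Emit:
{"api": "apply_moves", "payload": {"moves": "1 0 0 0.0004 0 0 1;1 0 0 0.0004 0 0 1;1 0 0 0.0004 0 0 0.8;1 0 0 0 0 0 0"}}

```text
t: 18.45
eef_pos: [0.5097, -0.035, 0.0889]
tool_rot: [0.001, -0.681, 0.732, -0.001]
contact_force: [-0.8, -3.0, 6.7]
gripper_width: 0.341
```

```bash
python3 st.py
```

```text
18.45 q [-0.0977  0.402   0.0532  2.0705 -0.0323  0.6673 -1.6666] p [ 0.5097 -0.035   0.0889] ang -94.15 w 0.341 F [-0.8032 -3.0082  6.7277] T [-0.3007  0.3211  0.3772]
```

Emit:
{"api": "apply_moves", "payload": {"moves": "0.2 0 0 0 0 0 0;-0.3 0 0 0 0 0 0;-0.3 0 0 0 0 0 0;-0.3 0 0 0 0 0 0;-0.3 0 0 0 0 0 0;-0.3 0 0 -0.1 0 0 0;-0.3 0 0 -0.25 0 0 0;-0.3 0 0 -0.25 0 0 0;-0.3 0 0 -0.25 0 0 0;-0.3 0 0 0 0 0 0"}}

```text
t: 19.28
eef_pos: [0.512, -0.0348, 0.1948]
tool_rot: [0.004, -0.682, 0.732, -0.003]
contact_force: [-0.3, 0.1, 0.3]
gripper_width: 0.649
```

Emit:
{"api": "apply_moves", "payload": {"moves": "1 -0.24 0.143 0 0 0 0;1 -0.24 0.143 0 0 0 0;1 -0.24 0.143 0 0 0 0;1 -0.24 0.143 0 0 0 0;1 -0.24 0.143 0 0 0 0;1 0 0 0 0 0 0"}}

```text
t: 19.78
eef_pos: [0.4302, 0.1207, 0.1891]
tool_rot: [0.0, -0.685, 0.729, 0.001]
contact_force: [-0.8, 0.3, -1.0]
gripper_width: -0.003
```

```bash
python3 st.py; cat > lamp.py <<'E'
from meas import *
import sys
n=sys.argv[1]
P={}
for c in('top','side'):
    p=P[c]=shot(c,c+n)
    im=cv2.cvtColor(p['image'],cv2.COLOR_RGB2BGR)
    cv2.imwrite(f'pics/{c}{n}c.png',cv2.resize(im[130:310,170:410],None,fx=3.3,fy=3.3,interpolation=cv2.INTER_CUBIC))
s=P['side']
def A(p,a,b,z):
    a,b=onz(p,a,z),onz(p,b,z);d=a-b;return np.degrees(np.arctan2(d[1],d[0])),np.linalg.norm(d),(a+b)[:2]/2
im=s['image'].astype(float);w=np.clip(im[...,0]-im[...,1:].max(2)-20,0,None)
def wc(l,tp,r,b):
    m=w[tp:b,l:r];y,x=np.mgrid[tp:b,l:r];return (m*x).sum()/m.sum(),(m*y).sum()/m.sum()
a=wc(264,205,275,214);b=wc(283,241,298,252);print(a,b,A(s,a,b,.0795))
E
python3 lamp.py 6
```

```text
19.7833 q [-0.3592  0.1559 -0.0577  2.1193  0.0087  0.867  -2.0547] p [0.4302 0.1207 0.1891] ang -93.56 w -0.003 F [-0.809   0.2545 -0.9953] T [ 0.0171 -0.0173  0.0005]
(np.float64(269.08505747126435), np.float64(209.37011494252874)) (np.float64(291.2125796178344), np.float64(247.09156050955414)) (np.float64(96.29878926667153), np.float64(0.14371454103760165), array([ 0.5067, -0.0358]))
```

View pics/top6c.png

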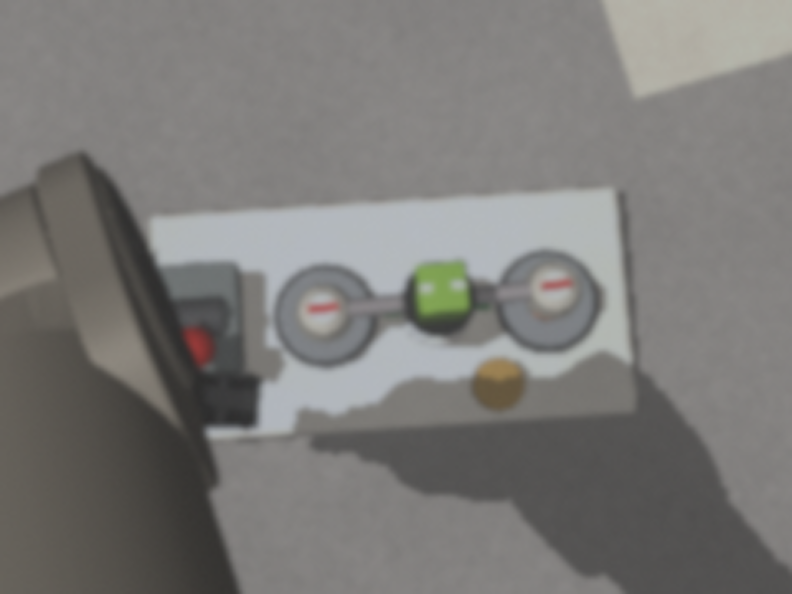

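View pics/side6c.png

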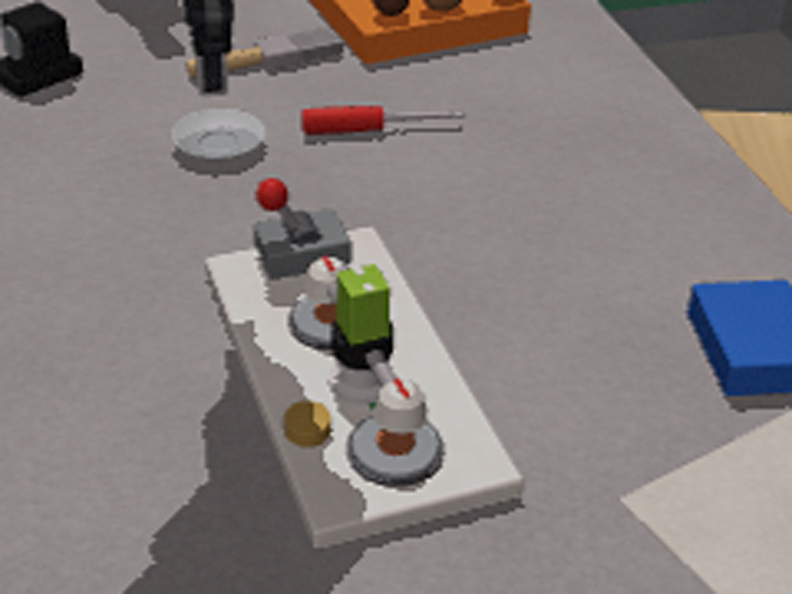

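```bash
cat > topl.py <<'E'
from meas import *
import sys
im0=cv2.cvtColor(cv2.imread('pics/top%s.png'%sys.argv[1]),cv2.COLOR_BGR2RGB)
t=imaging.read_camera('top')
im=im0.astype(float);w=np.clip(im[...,0]-im[...,1:].max(2)-25,0,None)
def wc(l,tp,r,b):
    m=w[tp:b,l:r];y,x=np.mgrid[tp:b,l:r];return (m*x).sum()/m.sum(),(m*y).sum()/m.sum()
def A(p,a,b,z):
    a,b=onz(p,a,z),onz(p,b,z);d=a-b;return np.degrees(np.arctan2(d[1],d[0])),np.linalg.norm(d),(a+b)[:2]/2
a=wc(261,219,275,228);b=wc(331,211,346,221);print(a,b,A(t,a,b,.0795))
E
python3 topl.py 6
python3 - <<'E'
from meas import *
# base edges: line fits in top0
im=cv2.cvtColor(cv2.imread('pics/top0.png'),cv2.COLOR_BGR2GRAY).astype(float)
t=imaging.read_camera('top')
def edge(cols,r0,r1,sgn):
    pts=[]
    for c in cols:
        g=np.diff(im[r0:r1,c])*sgn;g=np.clip(g,0,None);g[g<g.max()*.3]=0
        pts.append((c,(g*np.arange(len(g))).sum()/g.sum()+r0+.5))
    vx,vy,x0,y0=cv2.fitLine(np.array(pts,np.float32),cv2.DIST_HUBER,0,.01,.01).ravel()
    p=[onz(t,(x,y0+(x-x0)*vy/vx),.02) for x in(cols[0],cols[-1])];d=p[0]-p[1];print(np.degrees(np.arctan2(d[1],d[0])),p)
edge(range(222,322),184,200,1)
edge(range(225,350),254,268,-1)
E
```

```text
(np.float64(267.3840579710145), np.float64(222.8786231884058)) (np.float64(338.24896265560164), np.float64(215.7655601659751)) (np.float64(96.38723809185575), np.float64(0.14378938643129094), array([ 0.5078, -0.0339]))
94.29805812185724 [array([0.5683, 0.1391, 0.02  ]), array([ 0.5844, -0.0752,  0.02  ])]
94.23810991508421 [array([0.422 , 0.1279, 0.02  ]), array([ 0.4414, -0.1341,  0.02  ])]
```

Emit:
{"api": "apply_moves", "payload": {"moves": "-0.3 0.25 -0.146 0 0 0 0;-0.3 0.25 -0.146 0 0 0 0;-0.3 0.25 -0.146 0 0 0 0;-0.3 0.25 -0.146 0 0 0 0;-0.3 0.25 -0.146 0 0 0 0;-0.3 0 0 0 0 0 -1;-0.3 0 0 0 0 0 -1;-0.3 0 0 0 0 0 -0.5;-0.3 0 0 0 0 0 0"}}

```text
t: 20.73
eef_pos: [0.51, -0.0428, 0.189]
tool_rot: [0.0, 0.742, -0.67, 0.0]
contact_force: [0.9, 0.3, -0.1]
gripper_width: 0.651
```

```bash
python3 st.py; python3 lamp.py 7
```

```text
20.7333 q [-0.0786  0.2581  0.0472  1.988  -0.0147  0.8963 -1.4927] p [ 0.51   -0.0428  0.189 ] ang -84.16 w 0.651 F [ 0.9184  0.3352 -0.056 ] T [-0.0202  0.0283  0.0325]
(np.float64(269.08285385500574), np.float64(209.36248561565017)) (np.float64(291.1919584954604), np.float64(247.1945525291829)) (np.float64(96.23041713040449), np.float64(0.14403240874702153), array([ 0.5067, -0.0359]))
```

Emit:
{"api": "apply_moves", "payload": {"moves": "-0.3 -0.068 0.006 0 0 0 0;-0.3 0 0 0.2 0 0 0;-0.3 0 0 0.2 0 0 0;-0.3 0 0 0.2 0 0 0;-0.3 0 0 0.17 0 0 0;-0.3 0 0 0.07 0 0 0;-0.3 0 0 0 0 0 0"}}

```text
t: 21.42
eef_pos: [0.5068, -0.0322, 0.0869]
tool_rot: [0.001, 0.743, -0.669, -0.001]
contact_force: [0.1, -0.4, -0.0]
gripper_width: 0.648
```

```bash
python3 st.py
```

```text
21.4167 q [-0.0857  0.4041  0.0322  2.0724 -0.0205  0.6692 -1.5066] p [ 0.5068 -0.0322  0.0869] ang -84.03 w 0.648 F [ 0.1155 -0.4133 -0.0492] T [ 0.0214  0.0567 -0.0263]
```

Emit:
{"api": "apply_moves", "payload": {"moves": "0.6 0 0 0 0 0 0;1 0 0 0 0 0 0;1 0 0 0 0 0 0;1 0 0 0 0 0 0;1 0 0 0 0 0 0"}}

```text
t: 21.83
eef_pos: [0.5095, -0.0334, 0.0902]
tool_rot: [-0.001, 0.743, -0.67, 0.001]
contact_force: [-0.9, -3.2, 7.8]
gripper_width: 0.342
```

```bash
python3 st.py
```

```text
21.8333 q [-0.0847  0.3994  0.0335  2.0694 -0.0197  0.6702 -1.5057] p [ 0.5095 -0.0334  0.0902] ang -84.07 w 0.342 F [-0.8957 -3.2179  7.8325] T [-0.5197  0.2731  0.1616]
```

Turn to about −96.3 (12.2°).

Emit:
{"api": "apply_moves", "payload": {"moves": "1 0 0 0.0004 0 0 1;1 0 0 0.0004 0 0 1;1 0 0 0.0004 0 0 1;1 0 0 0 0 0 0.05;1 0 0 0 0 0 0"}}

```text
t: 22.25
eef_pos: [0.5095, -0.0341, 0.09]
tool_rot: [0.001, -0.667, 0.745, -0.001]
contact_force: [-2.9, -4.1, 9.5]
gripper_width: 0.338
```

```bash
python3 st.py
```

```text
22.25 q [-0.1278  0.4002  0.087   2.0725 -0.0521  0.6682 -1.6871] p [ 0.5095 -0.0341  0.09  ] ang -96.27 w 0.338 F [-2.8902 -4.0943  9.5077] T [-0.882   0.5498  0.3692]
```

Emit:
{"api": "apply_moves", "payload": {"moves": "0.2 0 0 0 0 0 0;-0.3 0 0 0 0 0 0;-0.3 0 0 0 0 0 0;-0.3 0 0 0 0 0 0;-0.3 0 0 0 0 0 0;-0.3 0 0 -0.1 0 0 0;-0.3 0 0 -0.25 0 0 0;-0.3 0 0 -0.25 0 0 0;-0.3 0 0 -0.25 0 0 0;-0.3 0 0 0 0 0 0"}}

```text
t: 23.08
eef_pos: [0.5117, -0.0325, 0.1958]
tool_rot: [0.004, -0.668, 0.745, -0.003]
contact_force: [1.2, 0.3, 0.1]
gripper_width: 0.649
```

Emit:
{"api": "apply_moves", "payload": {"moves": "1 -0.222 0.152 0 0 0 0;1 -0.222 0.152 0 0 0 0;1 -0.222 0.152 0 0 0 0;1 -0.222 0.152 0 0 0 0;1 -0.222 0.152 0 0 0 0;1 0 0 0 0 0 0;1 0 0 0 0 0 0"}}

```text
t: 23.67
eef_pos: [0.4312, 0.1113, 0.1902]
tool_rot: [-0.0, -0.669, 0.743, 0.0]
contact_force: [-0.4, -0.4, -0.5]
gripper_width: -0.0
```

```bash
python3 st.py; python3 lamp.py 8;python3 topl.py 8
```

```text
23.6667 q [-0.3832  0.1498 -0.0103  2.1241  0.0015  0.8679 -2.0694] p [0.4312 0.1113 0.1902] ang -95.98 w -0.0 F [-0.3931 -0.4416 -0.5342] T [ 0.0298 -0.0538  0.0292]
(np.float64(270.68599033816423), np.float64(209.05676328502415)) (np.float64(289.3228813559322), np.float64(247.5728813559322)) (np.float64(92.86821185171297), np.float64(0.1438162963522508), array([ 0.5066, -0.0359]))
(np.float64(267.2082551594747), np.float64(220.81613508442777)) (np.float64(338.5129740518962), np.float64(217.88622754491018)) (np.float64(92.97727168869473), np.float64(0.14400950633823345), array([ 0.5077, -0.0339]))
```

View pics/top8c.png

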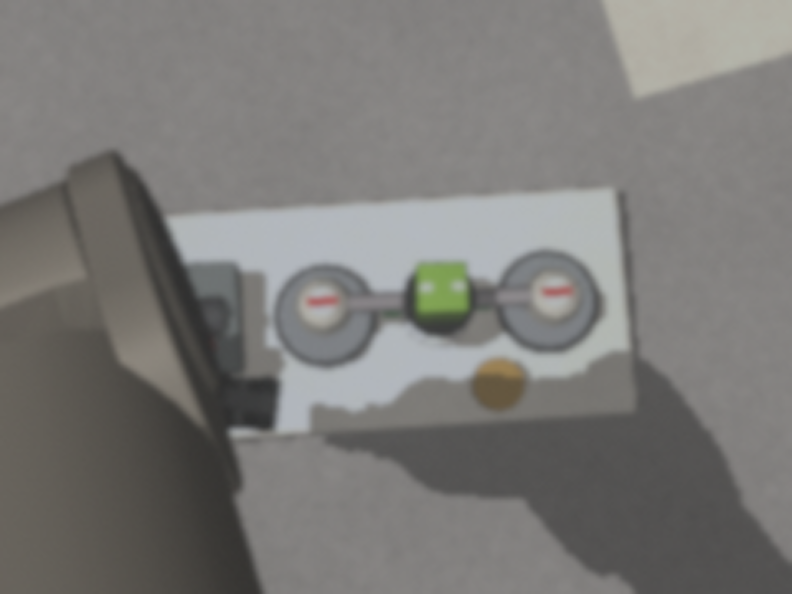

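Emit:
{"api": "apply_moves", "payload": {"moves": "1 0 0 0.15 0 0 -1;1 0 0 0.2 0 0 -1;1 0 0 0.2 0 0 -0.5;1 0 0 0.2 0 0 0;1 0 0 0.15 0 0 0;1 0 0 0 0 0 0"}}

```text
t: 24.32
eef_pos: [0.4304, 0.1076, 0.0794]
tool_rot: [0.003, 0.729, -0.684, -0.001]
contact_force: [0.3, -0.1, 0.8]
gripper_width: 0.002
```

```bash
python3 st.py; python3 lamp.py 9
```

```text
24.3167 q [-0.3603  0.335  -0.0299  2.2143  0.0179  0.5986 -1.9108] p [0.4304 0.1076 0.0794] ang -86.36 w 0.002 F [ 0.283  -0.0993  0.8295] T [-0.0294  0.0235  0.0108]
(np.float64(270.6807228915663), np.float64(209.0566265060241)) (np.float64(289.32375316990704), np.float64(247.57480980557904)) (np.float64(92.87306979540502), np.float64(0.14382683982570763), array([ 0.5066, -0.0359]))
```

View pics/side9c.png

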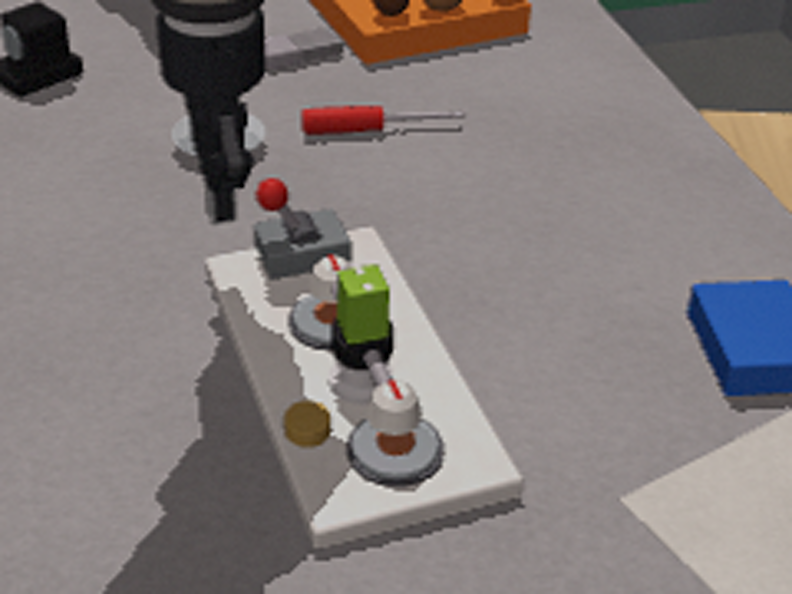

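Emit:
{"api": "apply_moves", "payload": {"moves": "1 -0.054 0 0 0 0 0;1 0 -0.08 0 0 0 0;1 0 -0.08 0 0 0 0;1 0 -0.08 0 0 0 0;1 0 -0.08 0 0 0 0;1 0 -0.08 0 0 0 0;1 0 -0.08 0 0 0 0;1 0 0 0 0 0 0"}}

```text
t: 25.08
eef_pos: [0.4921, 0.1201, 0.0826]
tool_rot: [-0.001, 0.73, -0.684, 0.001]
contact_force: [0.7, -0.3, -0.1]
gripper_width: 0.001
```

```bash
python3 st.py; python3 lamp.py 10
```

```text
25.0833 q [-0.3441  0.407  -0.0228  2.0796  0.0154  0.6525 -1.8831] p [0.4921 0.1201 0.0826] ang -86.28 w 0.001 F [ 0.7116 -0.3436 -0.0543] T [ 0.0042 -0.0112  0.0321]
(np.float64(270.74899598393574), np.float64(209.25100401606426)) (np.float64(289.43629343629345), np.float64(247.8880308880309)) (np.float64(92.8648649314452), np.float64(0.14403281781355548), array([ 0.5065, -0.0368]))
```

View pics/side10c.png

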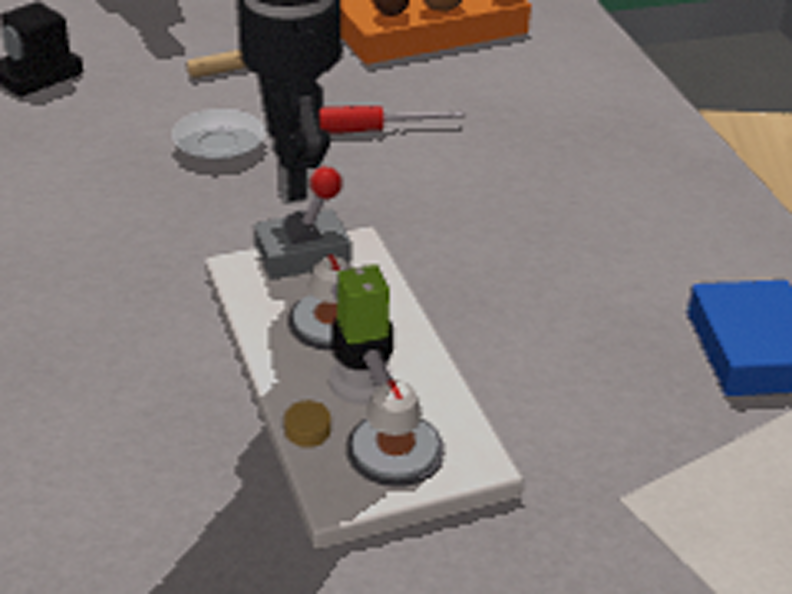

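Lever has crossed over; the ball is at crop (326,183). Push on in small steps until it meets the stop.

Emit:
{"api": "apply_moves", "payload": {"moves": "1 0 -0.03 0 0 0 0;1 0 -0.03 0 0 0 0;1 0 0 0 0 0 0"}}

```text
t: 25.43
eef_pos: [0.4962, 0.1203, 0.0822]
tool_rot: [0.0, 0.73, -0.683, -0.0]
contact_force: [-1.5, 0.6, -0.7]
gripper_width: 0.003
```

```bash
python3 st.py
```

```text
25.4333 q [-0.3416  0.4145 -0.0225  2.068   0.0147  0.6602 -1.8788] p [0.4962 0.1203 0.0822] ang -86.23 w 0.003 F [-1.4994  0.5683 -0.7007] T [0.0365 0.1033 0.0207]
```

Emit:
{"api": "apply_moves", "payload": {"moves": "1 0 -0.03 0 0 0 0;1 0 0 0 0 0 0"}}

```text
t: 25.6
eef_pos: [0.4966, 0.1201, 0.0816]
tool_rot: [0.003, 0.73, -0.683, -0.002]
contact_force: [-8.7, -1.1, 4.7]
gripper_width: -0.002
```

```bash
python3 st.py
```

```text
25.6 q [-0.3402  0.4186 -0.0228  2.0627  0.0137  0.6677 -1.8766] p [0.4966 0.1201 0.0816] ang -86.22 w -0.002 F [-8.6865 -1.1154  4.6829] T [-0.0817  1.8286 -0.0234]
```

Emit:
{"api": "apply_moves", "payload": {"moves": "1 0 -0.015 0 0 0 0;1 0 0 0 0 0 0;1 0 0.1 0 0 0 0;1 0 0.1 0 0 0 0;1 0 0.1 0 0 0 0;1 0 0 -0.25 0 0 0;1 0 0 -0.25 0 0 0;1 0 0 -0.25 0 0 0;1 -0.2 0 -0.2 0 0 0;1 -0.2 0 0 0 0 0;1 -0.2 0 0 0 0 0;1 0 0 0 0 0 0"}}

```text
t: 26.6
eef_pos: [0.4611, 0.1958, 0.1977]
tool_rot: [-0.002, 0.732, -0.681, -0.0]
contact_force: [-0.1, -0.7, -0.5]
gripper_width: 0.003
```

```bash
python3 st.py; python3 lamp.py 11;python3 topl.py 11; python3 - <<'E'
from meas import *
P={c:imaging.read_camera(c) for c in('top','side')}
for n in['switch_tip','tin','petri','jar','needle']:
    for c in P:
        r=nets.spot_point(P[c],n)[:2]
        if r: print(n,c,r[0]['location'],round(r[0]['score'],2),onz(P[c],r[0]['location'],{'tin':.02,'switch_tip':.086}.get(n,0)))
for a in(.4,.5):
  X=np.array([.4975,.1159,.042])+.05*np.array([np.sin(a)*.997,np.sin(a)*.074,np.cos(a)])
  print(a,X,[proj(P[c],X) for c in P])
for c in P: print(c,[(a[0],a[1]) for a in comps(cents(P[c])['red'],(215,170,290,250),30)])
E
```

```text
26.6 q [-0.4642  0.231  -0.0701  1.9994  0.0178  0.9075 -2.0423] p [0.4611 0.1958 0.1977] ang -85.88 w 0.003 F [-0.0729 -0.6819 -0.5247] T [-0.0231  0.0169 -0.0501]
(np.float64(270.6840826245444), np.float64(209.05224787363304)) (np.float64(289.32142857142856), np.float64(247.56972789115648)) (np.float64(92.86801122528232), np.float64(0.14382481313344223), array([ 0.5066, -0.0359]))
(np.float64(267.2313043478261), np.float64(220.8313043478261)) (np.float64(338.5018656716418), np.float64(217.8917910447761)) (np.float64(92.98618114635983), np.float64(0.14394106943271065), array([ 0.5077, -0.0339]))
switch_tip top [224.7, 209.2] 0.52 [0.5257 0.1236 0.086 ]
switch_tip side [279.1, 246.1] 0.61 [ 0.4878 -0.1046  0.086 ]
tin top [320.7, 245.0] 0.69 [ 0.4618 -0.0742  0.02  ]
tin side [263.6, 258.8] 0.66 [ 0.4606 -0.0696  0.02  ]
petri side [232.7, 172.7] 0.67 [0.4537 0.3507 0.    ]
jar top [445.8, 235.4] 0.69 [ 0.4874 -0.3481  0.    ]
jar side [309.2, 367.4] 0.95 [ 0.4844 -0.3404  0.    ]
needle side [288.3, 167.2] 0.5 [0.6364 0.3421 0.    ]
0.4 [0.5169 0.1173 0.0881] [array([227.558 , 213.4058]), array([268.5757, 187.3659])]
0.5 [0.5214 0.1177 0.0859] [array([227.5914, 211.3686]), array([270.2058, 187.7545])]
top [(np.int32(75), array([226.4, 211.3]))]
side [(np.int32(66), array([269.7, 185.1]))]
```

View pics/side11c.png

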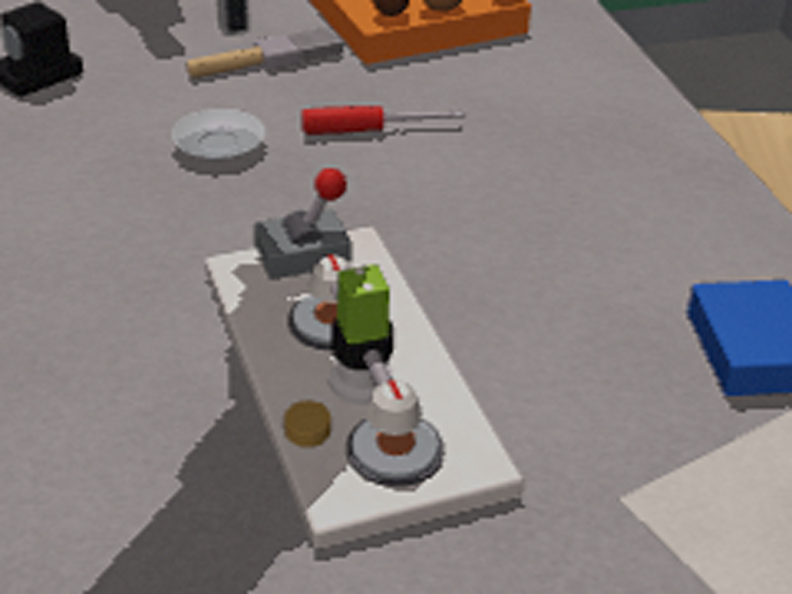

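View pics/top11.png

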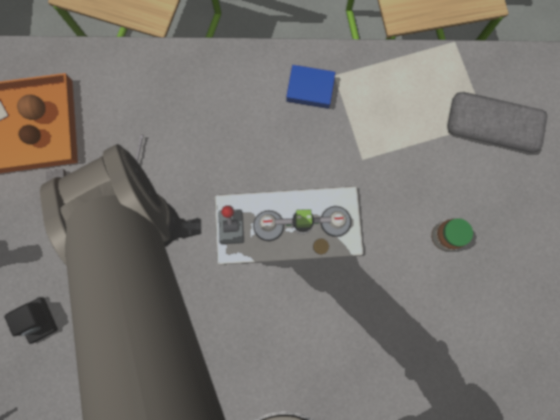

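```bash
python3 -c "
from station import bot
print(bot.hand_in())"
```

```text
the job is handed in; nothing more can be done
None
```

The lamp head is screwed down onto its washer and left with its lamps over the dishes. The red lever was then pushed fully on, and I handed the job in at about 27 s of the 67 s allowed.

**Head:** The torque stayed low (0.1 N m or less) up to 0.635 rad of turning. It had jumped to about 0.4 N m by 0.98 rad. That ruled out the first line-up at about 0.72 rad, so I went on to the next one, half a turn later. After the first let-go the head sat about 3° short, so I turned it a little further twice. The furthest point was at most 3.4 rad past the meeting, under the 3.8 rad limit.

**Line-up:** In the last pictures the head reads 92.9° from the side camera and 93.0° from the top, against 94.3° for the plate. That is about 1.3° past exact, and I left it there. It did not move between the last release and hand-in.

**Switch:** The lever met its stop with about 9 N on it. It stayed put after I backed away; the top view puts the ball within about 1 pixel of the fully-on position, the side view within about 3.

**Tin, jar, dish and needle:** The tin reads the same place as before to within a few millimetres. The side view shows the glass dish, needle and jar unmoved; the networks' readings for those three wandered 3 to 8 mm, which I took as noise. The arm hid the dish and most of the needle from the top camera in the last picture.

**Disagreement:** The head sprang back 8 to 10° on each release, as read from the tool, more than the roughly 6° described. I put this down to slack in the grip, so I relied on the camera angle instead.

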